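Open the locked tin in the stockroom

ROBOT

A 6-joint arm with a two-finger parallel gripper is mounted at the origin on the work surface. World frame = base frame: x ahead of the robot, y to its left, z up, the work surface at z = 0. Lengths are in mm, angles in rad, forces in N, time in s.
With the tool pointing down it reaches from about 250 to 725 mm from the base axis. Payload 4 kg.
Tool frame: the origin (TCP) lies at the very end of the fingers, on their centre line; the grasp point (between the pads) lies 19 mm behind it (r.grip_point_offset is the z of the grasp point in the tool frame, in mm); z points along the fingers, y is the direction in which the jaws open and shut (so a half turn about z gives the same grasp; the last joint's range is limited). The gripper opens to 85 mm and grips with 20 to 120 N. Pads are 22 mm wide; open, the fingers measure 114 mm over their backs; the gripper's body (76 mm by 85 mm) begins 54 mm behind the grasp point. The pads swing forward as they close: fully open they stand 13 mm farther back than shut.
Start: joints at [-1.271, 0.241, 0.005, 1.335, 0, 1.571], TCP at [147.663, -477.698, 231.306] pointing down, gripper open.
Joint ranges: [-2.72, 2.72], [-1.05, 1.87], [-1.09, 1.28], [-1.99, 2.15], [-1.42, 1.44], [-3.14, 3.14]. Speed limits (rad/s): [2.79, 2.79, 3.14, 3.14, 3.14, 3.14].

INTERFACE

Orientations are given as a unit quaternion [x, y, z, w].
In Python, from station import r gives the robot as it stands. The module is installed in compiled form; this text tells all that it offers.
- The arm moves only by the tool send_rows, never from a script. Its argument "targets" is one flat list of numbers, 5 for each row, row after row: the finger opening in mm, from 0 to 85.4, then the shift along the world's x, y, z in mm, then the turn about the world's z in rad. A call has 1 to 12 rows; each row shifts and turns the pose as measured when the row begins; what a row does not reach is not made up. A row lasts 1/12 s, in which the tool goes at most 41.7 mm and 7.16 degrees, less where a joint would pass 70% of its speed; a pose out of reach is approached as far as the arm can. A call with a gripper value outside its range is refused whole. The fingers move at their own pace and stop on an object; "force" is the grip in N (left out, the last holds). Time passes only in rows, so rows that do not move let the fingers close. It gives the time, the measured TCP pose, the force and the opening at its end, in the units of the state.
- r.sense(): the state, without advancing time (a new reading comes with each control period).
- r.snapshot(name): name is "scene" or "top" or "wrist"; returns a dict with "image" (420x560x3 uint8, red, green, blue), "camera_matrix" (3x3 intrinsics, pixels), "k1" (the pictures are not rectified: a ray, as slopes to the right and down, at radius r is drawn at 1 + k1 r^2 times it, then the intrinsics apply), "xyz" and "attitude" of the camera in the world; the wrist camera has in their place "T_tool_cam" (4x4, takes a point from camera to tool coordinates, whose origin is the TCP and whose axes are the flange's). Camera axes: x right, y down, z forward; pixel columns grow to the right and rows downward; lengths in mm; the calibration is good to about 2 mm. A picture is of the moment at which its call begins: read the wrist's pose just before it. There is no depth.
- r.sign_off(): hands the job in, once; it reports no verdict.
The state is a dict: "time_s": time; "joint_pos": joint angles; "qd": joint speeds; "joint_torque": joint torques, N m; "tool_pos": TCP position; "ee_rot": TCP orientation; "force": force on the tool from outside, world axes, zero at the start; "wrist_torque": the same for the moment, N m; "grip_width": opening from 0.0 (shut) to 1.0 (fully open).
Only numpy, scipy, OpenCV 4.12 (cv2) and the standard library are available. Lean on these libraries where they do the work, as an engineer would, in place of code of your own. Each camera call takes 0.05 s, during which the arm holds its last target. There are 200 camera calls.

TASK

Open the strapped-down tin on the bench: swing the hinged steel tab that guards its cap fully back, then press the cap down, gently enough not to crush its seal, and unscrew it anticlockwise as far as it goes. Let go of the cap when done, and do not disturb the other stock on the bench.

Things in the scene. Friction and masses are not known exactly. Their poses are not given: they have to be found in the camera images.
- tin: White rectangular tin, 120 x 160 mm (x, y), 150 mm high, fixed to the bench in a dark steel cradle plate of 170 x 210 mm. Origin: centre of the underside, on the bench; z up. The cap stands in the middle of its top; the tab's hinge is on the tin's +x side of the cap and the shut tab's free end points to the tin's -x. It cannot move.
- cap_axis (a point): Point of the tin on the cap's axis, on the tin's top face, 150 mm above the bench. Fixed; axes as the tin's.
- tab_hinge (a point): Middle of the tab's hinge pin, 44 mm to +x of the cap axis and 62 mm above the tin's top. The pin lies along the tin's y between two posts (59 mm over their outsides, tops 216 mm above the bench). Fixed; axes as the tin's.
- tab_grip (a point): Middle of the round steel cross-bar that ends the tab, 80 mm from the hinge pin: where to pinch. The bar is 10 mm thick and 50 mm long with round ends, parallel to the pin. The tab itself is a flat strip 36 mm wide, 6 mm thick. y axis along the bar, x axis towards the hinge. Fingers that pinch the bar's two ends (50 mm) can stay pointing down through the whole swing: the bar turns between them.
- tab (a joint): Angle of the tab, rad: 0 shut (level, just over the cap's knob, covering it so that it cannot be gripped; it starts at 0 to 0.1), 1.57 upright, 2.7 fully back at its stop, leaning far over to the tin's +x. It stays where it is left; about 0.5 N at its end moves it.
- cap_shoulder (a point): Centre of the cap's shoulder, on its top face; 24 mm above the tin's top when the cap is screwed down and not pressed. The black cap is a disc of 68 mm diameter with a round ribbed knob in the middle, 30 mm diameter, standing 32 mm above the shoulder. Fingers can straddle the knob, tips pressing on the shoulder. Rises 9 mm in all as it is unscrewed.
- cap_turn (a joint): How far the cap is unscrewed, rad, anticlockwise seen from above: starts at 0 to 0.25, stop at 2.3. Stiff, 0.12 to 0.2 N m; stays where it is left and never comes off. A hidden catch holds it at about 0.35 unless it is pressed down; keep it pressed until past about 1.2, from where it turns without pressing.
- cap_press (a joint): How far the cap is pressed down against its spring, m: 0 not pressed; springs back when let go. Spring 2 N plus 6 N per mm. The catch frees at about 2 mm (14 N); at 3.4 mm (22 N) the seal is crushed. The cap rises several mm on its thread as it turns, so fingers kept at one height on the shoulder press ever harder and crush it.
- disc_carton: White carton lying flat, 160 x 110 x 50 mm, loose, beside the tin. Origin: centre of the underside.
- pick_bin: Red open plastic bin, 150 x 100 x 70 mm, loose, on the tin's other side. Origin: centre of the underside.
- tape_roll: Cardboard-brown ring, 100 mm across, 24 mm high, loose, lying flat beyond the tin. Origin: centre of the underside.

How it is judged (in metres and radians):
On the way, in this order (a step that is already met when the one before it is completed fails the run):
1. the tab is swung well back (past 2.2 rad) while the cap is still locked (value of joint tab above 2.2 rad and value of joint cap_turn below 0.6 rad), for 0.1 s.
2. the cap is turned past its catch (value of joint cap_turn above 1.2 rad), for 0.1 s.
At the end, for the whole second after the job is handed in: The tab stands swung back past 2.2 rad and the cap is unscrewed past 2.1 rad (its stop is at 2.3), at rest and sprung back up (pressed less than 1 mm) (value of joint tab above 2.2 rad and value of joint cap_turn above 2.1 rad and value of joint cap_press below 0.001 m and velocity of joint cap_turn between -0.1 and 0.1 rad/s); the robot touches nothing.
It fails at once if the cap is pressed down more than 3.4 mm (about 22 N): its seal is crushed (value of joint cap_press above 0.0034 m).
It fails at once if the carton is moved more than 20 mm (distance of disc_carton from where it was at the start of the episode above 0.02 m).
It fails at once if the bin is moved more than 20 mm (distance of pick_bin from where it was at the start of the episode above 0.02 m).
It fails at once if the tape roll is moved more than 20 mm (distance of tape_roll from where it was at the start of the episode above 0.02 m).
It also fails if it takes over 72 s, if anything falls off the work surface, if the arm or the gripper's body presses on something with over 40 N, if the wrist force passes 120 N, or if a joint passes its speed limit or range.

## Working session

There is one attempt and no reset: what is moved stays moved. The work goes in short steps, Python scripts to look and compute and a tool call to move; the robot and the scene stay as the last step left them, time stands still between calls to the robot, and variables do not carry over. Pictures are saved under pics/ and viewed, about 8 in all and at most 12, crops included, and the job is handed in when it is done.

Besides the shell and the picture viewer there is one more tool, called as a command line: name --argument value ..., lists and objects as JSON in quotes. send_rows: Moves the arm, as the interface text tells. Its arguments: {"type":"object","properties":{"targets":{"type":"array","items":{"type":"number"}},"force":{"type":"number"}},"required":["targets"]}

```bash
mkdir -p pics
cat > h.py <<'E'
from station import r
import numpy as np, cv2, json
from scipy.spatial.transform import Rotation as R
def snap(n,f=None):
    s=r.sense(); d=r.snapshot(n)
    if n=='wrist':
        T=np.eye(4);T[:3,:3]=R.from_quat(s['ee_rot']).as_matrix();T[:3,3]=s['tool_pos']
        C=T@np.array(d['T_tool_cam'])
    else:
        C=np.eye(4);a=np.array(d['attitude'],float)
        C[:3,:3]=a if a.shape==(3,3) else R.from_quat(a).as_matrix();C[:3,3]=d['xyz']
    d['C']=C
    if f: cv2.imwrite('pics/'+f,d['image'][:,:,::-1])
    return d
def ray(d,uv):
    K=np.array(d['camera_matrix'],float);p=np.array([(uv[0]-K[0,2])/K[0,0],(uv[1]-K[1,2])/K[1,1]])
    q=p.copy()
    for _ in range(20): q=p/(1+d['k1']*(q@q))
    v=d['C'][:3,:3]@np.array([q[0],q[1],1]);return d['C'][:3,3],v
def onz(d,uv,z):
    o,v=ray(d,uv);return o+v*(z-o[2])/v[2]
def proj(d,P):
    c=d['C'][:3,:3].T@(np.array(P,float)-d['C'][:3,3]);q=c[:2]/c[2];q=q*(1+d['k1']*(q@q));K=np.array(d['camera_matrix'])
    return np.array([K[0,0]*q[0]+K[0,2],K[1,1]*q[1]+K[1,2]])
E
python3 - <<'E'
from h import *
t=snap('top','top.png');s=snap('scene','scene.png')
for d in(t,s):print(d['attitude'],d['xyz'],d['camera_matrix'],d['k1'])
print(snap('wrist')['T_tool_cam'],r.sense())
E
```

```text
[ 0.71271359 -0.69585107  0.06061003 -0.06447516] [ 423.04767687   60.51008844 1146.94536273] [[475.3370928    0.         284.02614132]
 [  0.         475.3370928  204.64872311]
 [  0.           0.           1.        ]] -0.023933358594599274
[ 0.63248231  0.72248855 -0.20822703 -0.18605891] [1258.27751414  126.29358716 1249.06944515] [[535.28514158   0.         279.6972726 ]
 [  0.         535.28514158 205.02651265]
 [  0.           0.           1.        ]] -0.19968631525898844
[[-2.35506424e-04 -9.61970546e-01 -2.73153095e-01  6.99483750e+01]
 [ 9.99999805e-01 -6.87389445e-05 -6.20097450e-04 -1.00141392e+00]
 [ 5.77739227e-04 -2.73153188e-01  9.61970375e-01 -1.42463011e+02]
 [ 0.00000000e+00  0.00000000e+00  0.00000000e+00  1.00000000e+00]] {'time_s': 0.15, 'joint_pos': array([-1.27101856e+00,  2.41253293e-01,  4.01787687e-03,  1.33519077e+00,
        1.00691266e-05,  1.57079478e+00]), 'qd': array([-0.000385  , -0.00234018,  0.00451999,  0.00062612,  0.00091374,
       -0.00130345]), 'joint_torque': array([ 7.66465673e-04, -3.72635579e+01,  2.52638429e+01,  1.23887794e-02,
        2.41331657e-05,  4.85217626e-06]), 'tool_pos': array([ 147.51411701, -477.23834357,  230.60474686]), 'ee_rot': array([ 9.88787234e-01,  1.49328971e-01, -1.16713531e-04, -8.06545878e-04]), 'force': array([-0.38236103,  0.44537183, -0.46763643]), 'wrist_torque': array([ 0.03444344, -0.0457669 ,  0.02413446]), 'grip_width': 1.0029143866084391}
```

View pics/top.png

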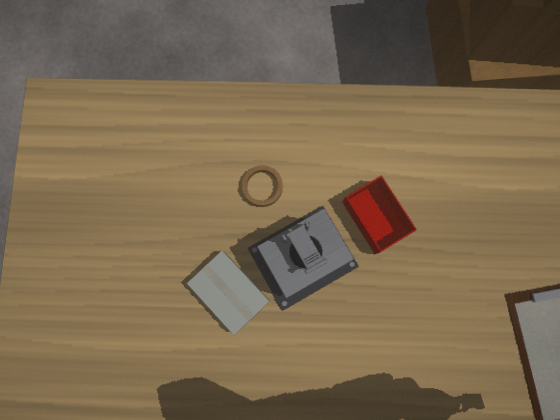

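View pics/scene.png

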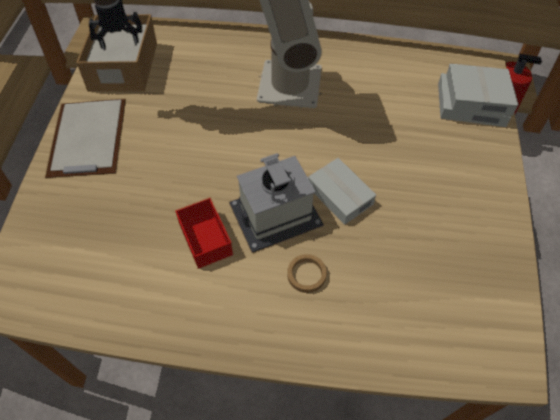

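The top view shows the tin around (304,257), with the cap around (307,250), the tab's bar near (313,268), the carton at (227,292), the bin at (380,215) and the roll at (262,186). I'll enlarge the tin area.

Run:
```python
from h import *
t=snap('top');s=snap('scene')
a=cv2.resize(t['image'][195:320,235:370],None,fx=4,fy=4,interpolation=cv2.INTER_CUBIC)
b=cv2.resize(s['image'][145:255,225:325],None,fx=4,fy=4,interpolation=cv2.INTER_CUBIC)[:500]
c=np.zeros((500,800,3),np.uint8);c[:,:a.shape[1]]=a
c[:b.shape[0],540:]=cv2.resize(b,None,fx=.65,fy=1)[:,:260] if 0 else b[:,:260]
c=np.clip(c.astype(float)*1.5,0,255).astype(np.uint8)
cv2.imwrite('pics/crop.png',c[:,:,::-1])
# cradle corners on z=0
for uv in [(250,245),(323,208),(357,267),(284,309)]:print(onz(t,uv,5).round(1))
print(onz(t,(306,251),174))
```

```text
[526.9 148.7   5. ]
[621.3 -25.9   5. ]
[ 480.4 -108.4    5. ]
[378.2  63.3   5. ]
[501.97651953  20.74172449 174.        ]
```

View pics/crop.png

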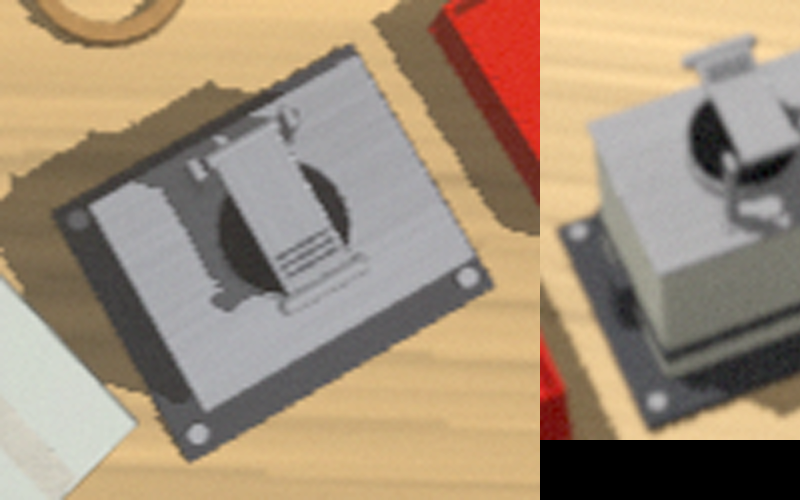

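Run:
```python
from h import *
t=snap('top');f=lambda u,z:onz(t,(235+(u[0]-1.5)/4,195+(u[1]-1.5)/4),z)
P=np.array([f(u,150) for u in[(92,205),(352,48),(478,255),(208,410)]])
print(P.round(1),P.mean(0),[np.linalg.norm(P[i]-P[i-1]) for i in range(4)])
y=P[0]-P[1]+P[3]-P[2];x=P[0]-P[3]+P[1]-P[2]
print(np.arctan2(-y[0],y[1]),np.arctan2(x[1],x[0]))
for z in(212,220):
  A,B=f((285,305),z),f((367,262),z);d=A-B;print(A,B,(A+B)/2,np.linalg.norm(d),np.arctan2(-d[0],d[1]))
print(f((285,226),174))
H=(f((198,170),216)+f((288,118),216))/2;print('hinge',H)
```

```text
[[512.2 121.4 150. ]
 [599.1 -14.1 150. ]
 [490.9 -81.  150. ]
 [408.   58.1 150. ]] [502.55975822  21.11125798 150.        ] [np.float64(121.94859253257667), np.float64(160.97403054385998), np.float64(127.21952751433216), np.float64(161.94258203824543)]
0.5536089885246973 0.5499827951029713
[460.16884058  21.90546147 212.        ] [481.99348421 -17.87361256 212.        ] [471.08116239   2.01592445 212.        ] 45.37278700787703 0.5018033434441228
[459.85120778  22.23578774 220.        ] [481.48910558 -17.20291069 220.        ] [470.67015668   2.51643853 220.        ] 44.98454796147678 0.501803343444122
[501.71526694  20.992965   174.        ]
hinge [538.19654534  43.98663749 216.        ]
```

send_rows --targets '[85,5,10,35,0,85,20,32,15,0,85,20,32,10,0,85,21,33,5,0,85,21,33,5,0,85,21,33,3,0,85,21,33,0,0.05,85,21,33,0,0.05,85,21,33,0,0.05,85,21,33,0,0.05,85,21,33,0,0.05,85,21,33,0,0.0]'

```text
time_s: 1.3
tool_pos: [384.3, -94.5, 306.1]
ee_rot: [0.963, 0.269, 0.003, 0.001]
force: [1.2, -0.6, -0.1]
grip_width: 0.995
```

Run:
```python
from h import *
s=r.sense();print(s);
print(R.from_quat(s['ee_rot']).as_matrix())
```

```text
{'time_s': 1.3, 'joint_pos': array([-2.42374284e-01,  5.39164066e-03, -7.37769358e-02,  1.48607204e+00,
        1.50480068e-03,  2.35528735e+00]), 'qd': array([ 1.21898346,  0.25842306,  0.26361574, -0.01705939, -0.01279519,
        1.23069203]), 'joint_torque': array([ -3.92179459, -28.80663693,  24.59916115,   0.48546927,
         0.14068744,  -1.27234306]), 'tool_pos': array([384.25963968, -94.53183634, 306.12014427]), 'ee_rot': array([9.63240222e-01, 2.68626120e-01, 2.78859390e-03, 7.11540493e-04]), 'force': array([ 1.16427796, -0.61763443, -0.06613238]), 'wrist_torque': array([-0.04892067, -0.00872151, -0.01806679]), 'grip_width': 0.9951295489011511}
[[ 8.55664463e-01  5.17498999e-01  5.75444834e-03]
 [ 5.17506935e-01 -8.55679003e-01  1.27409475e-04]
 [ 4.98989489e-03  2.86894716e-03 -9.99983435e-01]]
```

send_rows --targets '[85,20,30,0,0,85,20,27,0,0,85,16,20,0,0,85,6,8,0,0,85,0,0,0,0,85,0,0,0,0]'

```text
time_s: 1.8
tool_pos: [450.6, 2.2, 305.7]
ee_rot: [0.961, 0.275, 0.003, 0.001]
force: [-0.9, 0.0, -0.1]
grip_width: 0.993
```

Run:
```python
from h import *
w=snap('wrist','w1.png');s=r.sense();print(s['tool_pos'],s['ee_rot'],2*np.arctan2(s['ee_rot'][1],s['ee_rot'][0]),s['force'])
np.savez('pics/w1.npz',C=w['C'],K=w['camera_matrix'],k=w['k1'])
x=np.array([.8525,.5227,0]);y=np.array([-.5227,.8525,0]);c=np.array([502,21,0])
for n,P in dict(b1=c-36*x+25*y+[0,0,212],b2=c-36*x-25*y+[0,0,212],cap=c+[0,0,174],p1=c+44*x+29.5*y+[0,0,216],p2=c+44*x-29.5*y+[0,0,216]).items():print(n,proj(w,P).round(1))
```

```text
[450.38528376   1.85123832 305.71177058] [9.61525494e-01 2.74692798e-01 3.51696123e-03 4.71982391e-04] 0.5565439876162143 [ 0.31575358 -0.09358751 -0.32307213]
b1 [256.2 195.1]
b2 [332.9 195.7]
cap [293.  135.8]
p1 [247.6  64.7]
p2 [346.9  65.9]
```

View pics/w1.png

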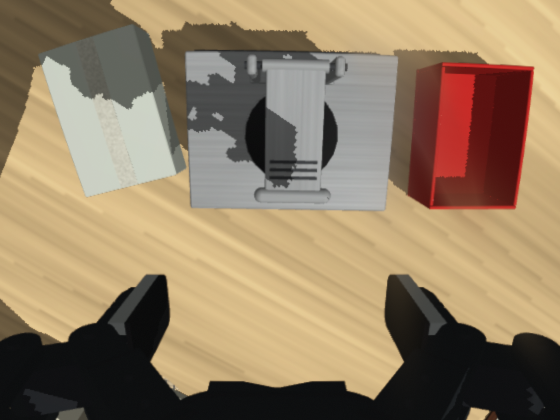

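send_rows --targets '[85,11,1,0,0,85,10,0,0,0,85,0,0,-25,0,85,0,0,-30,0,85,0,0,-25,0,85,0,0,-20,0,85,0,0,-8,0,85,0,0,0,0]'

```text
time_s: 2.52
tool_pos: [470.0, -8.4, 197.5]
ee_rot: [0.964, 0.266, 0.006, 0.003]
force: [-0.8, 0.5, -0.1]
grip_width: 0.996
```

Run:
```python
from h import *
w=snap('wrist','w2.png');s=r.sense();print(s['tool_pos'],s['force'])
```

```text
[470.28810791  -8.37970709 198.30903637] [-0.07107519  0.39340652 -0.3842058 ]
```

View pics/w2.png

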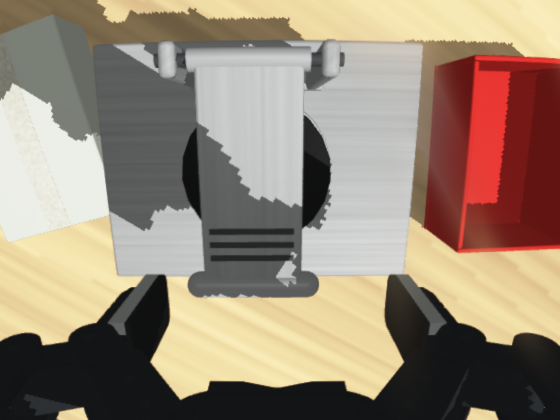

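send_rows --targets '[85,1,8,-4,0.01,85,0,4,-4,0,85,0,0,0,0,85,0,0,0,0]'

```text
time_s: 2.9
tool_pos: [474.3, 3.7, 194.2]
ee_rot: [0.963, 0.27, 0.01, 0.004]
force: [0.3, -0.2, -0.8]
grip_width: 0.994
```

send_rows --targets '[85,-2,0,-4,0,85,0,0,0,0,46,0,0,0,0,46,0,0,0,0,46,0,0,0,0,46,0,0,0,0,46,0,0,0,0,46,0,0,0,0]' --force 20

```text
time_s: 3.57
tool_pos: [473.6, 4.1, 192.3]
ee_rot: [0.962, 0.271, 0.013, 0.005]
force: [-0.0, -0.5, -0.6]
grip_width: 0.557
```

Run:
```python
from h import *
w=snap('wrist','w3.png');s=r.sense();print(s['tool_pos'],s['ee_rot'],s['force'],s['grip_width']*85.4)
```

```text
[473.54541607   4.15179309 192.27967444] [0.96244589 0.2711338  0.01262409 0.00500028] [-0.44810976  0.54370467 -0.72559796] 48.11318745477361
```

View pics/w3.png

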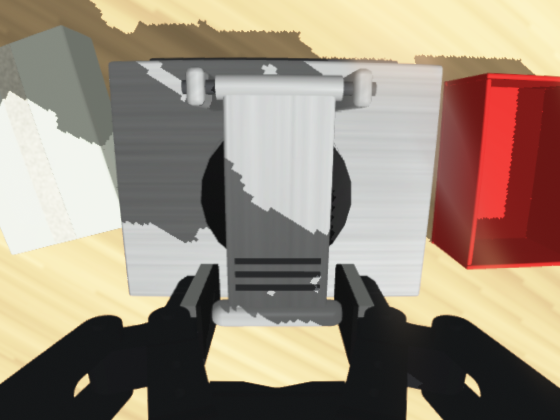

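send_rows --targets '[46,1,0.5,8,0,46,1,1,8,0,46,2,1,8,0,46,3,2,7,0,46,3,2,7,0,46,4,2,7,0]'

```text
time_s: 4.12
tool_pos: [487.0, 12.2, 239.8]
ee_rot: [0.963, 0.27, 0.01, 0.005]
force: [1.0, 1.9, -4.1]
grip_width: 0.554
```

send_rows --targets '[46,8.5,5,8,0,46,8.5,5,7,0,46,9,5.5,5.5,0,46,9.5,6,4,0,46,10,6,2.5,0]'

```text
time_s: 4.53
tool_pos: [533.1, 40.0, 272.3]
ee_rot: [0.963, 0.27, 0.01, 0.006]
force: [1.3, -1.2, -6.5]
grip_width: 0.558
```

send_rows --targets '[46,7,4,-1,0,46,7,4,-1,0,46,7,4,-2,0,46,6.5,4,-2.5,0,46,6.5,4,-3,0,46,6,4,-3.5,0]'

```text
time_s: 5.03
tool_pos: [578.8, 67.5, 263.3]
ee_rot: [0.963, 0.27, 0.014, 0.006]
force: [0.3, 0.3, 0.5]
grip_width: 0.54
```

send_rows --targets '[46,6.5,4,-6,0,46,6,3.5,-7,0,46,5,3,-7.5,0,46,4,2.5,-8,0,46,3,2,-7,0,46,0,0,0,0]'

```text
time_s: 5.53
tool_pos: [605.4, 85.6, 219.2]
ee_rot: [0.963, 0.27, 0.011, 0.005]
force: [0.7, 0.7, 0.1]
grip_width: 0.535
```

Run:
```python
from h import *
snap('wrist','w4.png');d=snap('scene');s=r.sense();print(s['tool_pos'],s['force'],s['grip_width'])
b=cv2.resize(d['image'][120:270,180:380],None,fx=4,fy=4,interpolation=cv2.INTER_CUBIC)
cv2.imwrite('pics/s4.png',b[:,:,::-1])
```

```text
[605.42164937  85.28368495 220.83615041] [-0.47588324 -0.08842331  0.07897624] 0.5364244567423782
```

View pics/w4.png

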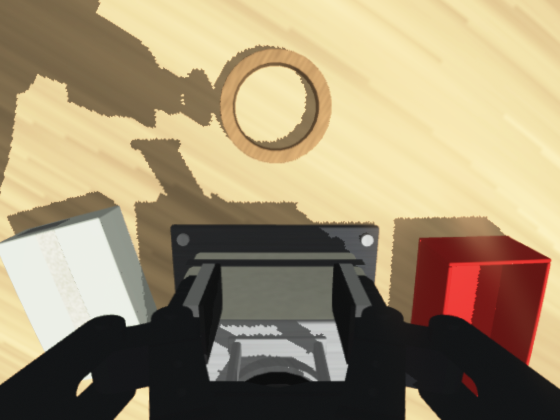

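The wrist view shows no bar between the pads (pads at (205,300) and (350,300)), so the bar has slipped out. I'll check the scene view.

View pics/s4.png

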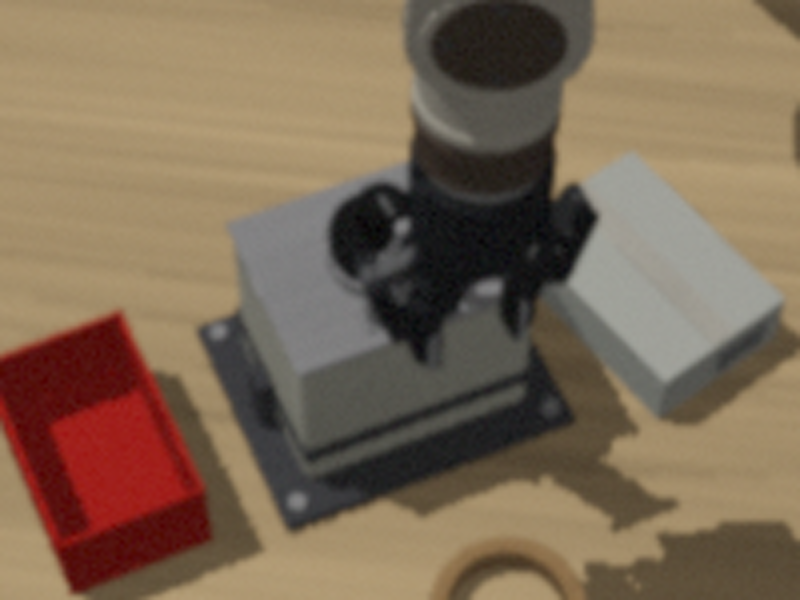

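The tab has left the cap but is hidden behind the gripper. Its shadow in w4, at (155,145)–(195,195), suggests it is near upright. I'll open, rise straight up and look.

send_rows --targets '[75,0,0,0,0,75,0,0,0,0,75,0,0,20,0,75,0,0,25,0,75,0,0,25,0,75,0,0,25,0,75,0,0,20,0,75,-10,-6,5,0,75,-10,-6,0,0,75,0,0,0,0]'

```text
time_s: 6.47
tool_pos: [582.6, 71.1, 352.3]
ee_rot: [0.963, 0.269, 0.015, 0.006]
force: [0.8, 0.0, 0.1]
grip_width: 0.881
```

Run:
```python
from h import *
w=snap('wrist','w5.png');d=snap('top');s=r.sense();print(s['tool_pos'],s['force'],s['ee_rot'])
b=cv2.resize(d['image'][180:330,215:395],None,fx=2.8,fy=2.8,interpolation=cv2.INTER_CUBIC)
d2=snap('scene');e=cv2.resize(d2['image'][130:260,220:330],None,fx=2.6,fy=2.6,interpolation=cv2.INTER_CUBIC)
c=np.zeros((420,800,3),np.uint8);c[:,:504]=b;c[:338,510:796]=e[:338]
cv2.imwrite('pics/s5.png',c[:,:,::-1])
```

```text
[583.47611703  71.81067356 351.1783771 ] [ 0.04098485 -0.57249031  0.0451234 ] [0.96284458 0.26958736 0.01483469 0.0057361 ]
```

View pics/s5.png

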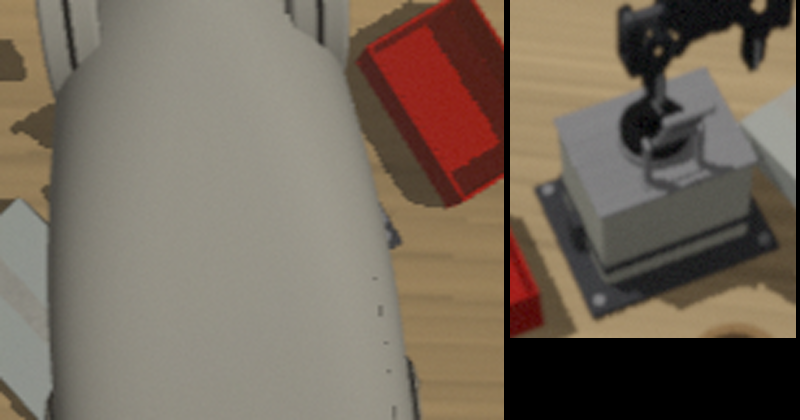

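Run:
```python
from h import *
d=snap('scene')
x=np.array([.8525,.5227,0]);y=np.array([-.5227,.8525,0]);h=np.array([539.5,44,212])
for t in(1.2,1.4,1.57,1.7,1.8,2,2.2,2.5,2.7):
  b=h-80*np.cos(t)*x+[0,0,80*np.sin(t)]
  print(t,[proj(d,b+k*y).round(0) for k in(25,-25)])
e=cv2.resize(d['image'][145:225,240:340],None,fx=8,fy=7,interpolation=cv2.INTER_CUBIC);e=np.clip(e*1.6,0,255)
cv2.imwrite('pics/s6.png',e[:,:,::-1])
```

```text
1.2 [array([288., 150.]), array([268., 157.])]
1.4 [array([290., 154.]), array([270., 161.])]
1.57 [array([293., 158.]), array([273., 165.])]
1.7 [array([295., 161.]), array([275., 169.])]
1.8 [array([296., 164.]), array([276., 172.])]
2 [array([299., 171.]), array([279., 178.])]
2.2 [array([302., 178.]), array([281., 185.])]
2.5 [array([305., 188.]), array([284., 195.])]
2.7 [array([306., 194.]), array([286., 201.])][ WARN:0@0.895] global loadsave.cpp:1063 imwrite_ Unsupported depth image for selected encoder is fallbacked to CV_8U.
```

View pics/s6.png

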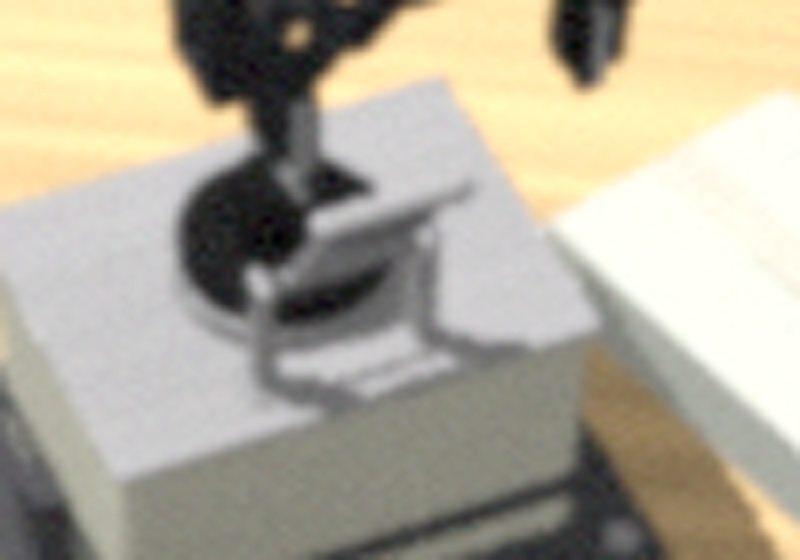

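send_rows --targets '[0,-10,-6,0,0,0,-12,-8,0,0,0,-12,-8,0,0,0,-12,-8,0,0,0,-5,-2,0,0,0,0,0,0,0,0,0,0,0,0]'

```text
time_s: 7.25
tool_pos: [532.0, 41.2, 342.3]
ee_rot: [0.963, 0.271, 0.008, 0.004]
force: [-0.0, 1.0, -0.3]
grip_width: 0.001
```

send_rows --targets '[0,-1,0,-20,0,0,0,0,-25,0,0,0,0,-20,0,0,0,0,-15,0,0,0,0,-5,0,0,0,0,0,0]'

```text
time_s: 7.75
tool_pos: [535.5, 44.2, 253.3]
ee_rot: [0.962, 0.272, 0.01, 0.004]
force: [0.2, -0.4, 0.1]
grip_width: -0.006
```

send_rows --targets '[0,5,3,0,0,0,5,3,-1,0,0,5,3,-1,0,0,5,3,-1,0,0,5,3,-1,0,0,5,3,-1,0,0,3,2,0,0]'

```text
time_s: 8.33
tool_pos: [574.7, 67.0, 251.6]
ee_rot: [0.962, 0.273, 0.013, 0.004]
force: [-0.7, -0.7, 0.7]
grip_width: -0.002
```

send_rows --targets '[0,4,3,-4,0,0,4,2,-3,0,0,0,0,0,0]'

```text
time_s: 8.58
tool_pos: [584.9, 73.1, 244.7]
ee_rot: [0.962, 0.273, 0.014, 0.005]
force: [-0.5, -1.4, 0.7]
grip_width: -0.003
```

send_rows --targets '[0,-1,-1,25,0,0,-2,-1,25,0,0,0,0,20,0,50,-15,-10,0,0.09,50,-16,-10,0,0.09,50,-16,-10,0,0.09,50,-16,-10,0,0.09,50,-12,-8,0,0.09,50,-4,-2,0,0.07,50,0,0,0,0,50,0,0,0,0]'

```text
time_s: 9.5
tool_pos: [499.2, 20.2, 315.5]
ee_rot: [0.853, 0.522, 0.014, 0.002]
force: [0.4, 0.0, 0.6]
grip_width: 0.585
```

Run:
```python
from h import *
w=snap('wrist','w7.png');s=r.sense();print(s['tool_pos'],s['ee_rot'],2*np.arctan2(s['ee_rot'][1],s['ee_rot'][0]),s['force'],s['joint_pos'])
x=np.array([.8525,.5227,0]);y=np.array([-.5227,.8525,0]);c=np.array([502,21,0])
print('knob',proj(w,c+[0,0,206]),'sh',proj(w,c+[0,0,174]))
h=np.array([539.5,44,212])
for t in(2.2,2.45,2.7):
  b=h-80*np.cos(t)*x+[0,0,80*np.sin(t)];print(t,[proj(w,b+k*y).round(0) for k in(25,-25)])
```

```text
[499.35177961  20.3088509  315.54510865] [0.85301751 0.52168045 0.01440945 0.00173541] 1.0977677933074554 [-0.41590052 -0.17041456  0.47799756] [0.03386273 0.19884009 0.16818732 1.51335137 0.01117329 2.07783728]
knob [277.47798296 215.13033692] sh [276.70288904 205.02857927]
2.2 [array([336.,  65.]), array([421., 122.])]
2.45 [array([347.,  43.]), array([426.,  98.])]
2.7 [array([351.,  32.]), array([425.,  83.])]
```

View pics/w7.png

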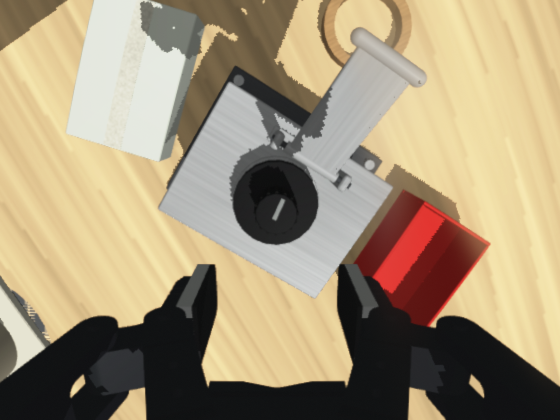

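send_rows --targets '[50,3,2,-20,0,50,0,0,-25,0,50,0,0,-20,0,50,0,0,-15,0,50,0,0,-5,0,50,0,0,0,0]'

```text
time_s: 10.05
tool_pos: [506.3, 24.5, 228.1]
ee_rot: [0.855, 0.519, 0.017, 0.003]
force: [-0.1, -0.7, -0.2]
grip_width: 0.585
```

send_rows --targets '[50,-4,-2,0,0,50,-1,0,-10,0,50,-1,0,-12,0,50,-0.5,0,-10,0,50,0,0,-8,0,50,0,0,0,0]'

```text
time_s: 10.55
tool_pos: [503.6, 22.9, 192.5]
ee_rot: [0.855, 0.518, 0.021, 0.005]
force: [-0.2, -0.9, 0.1]
grip_width: 0.583
```

send_rows --targets '[50,0,0,-7,0,50,0,0,0,0,24,0,0,0,0,24,0,0,0,0,24,0,0,0,0,24,0,0,0,0,24,0,0,0,0]' --force 50

```text
time_s: 11.13
tool_pos: [503.4, 23.7, 188.0]
ee_rot: [0.855, 0.518, 0.022, 0.005]
force: [-1.0, 0.8, -2.0]
grip_width: 0.333
```

send_rows --targets '[24,0,0,-1,0,24,0,0,-1,0]'

```text
time_s: 11.3
tool_pos: [503.4, 23.8, 187.0]
ee_rot: [0.855, 0.518, 0.023, 0.005]
force: [-3.5, 0.4, 5.7]
grip_width: 0.329
```

send_rows --targets '[24,0,0,-1.5,0,24,0,0,-1.5,0]'

```text
time_s: 11.47
tool_pos: [503.5, 23.8, 186.2]
ee_rot: [0.855, 0.518, 0.023, 0.005]
force: [-5.6, -0.1, 10.1]
grip_width: 0.329
```

send_rows --targets '[24,-0.5,0,-2,0,24,-0.5,0,-2,0]'

```text
time_s: 11.63
tool_pos: [503.4, 23.9, 186.0]
ee_rot: [0.855, 0.518, 0.026, 0.006]
force: [-4.9, 0.5, 11.6]
grip_width: 0.333
```

send_rows --targets '[24,-0.5,0,-3,0,24,-0.5,0,-3,0]'

```text
time_s: 11.8
tool_pos: [503.4, 23.9, 185.0]
ee_rot: [0.855, 0.518, 0.028, 0.008]
force: [-7.6, -0.7, 17.3]
grip_width: 0.327
```

send_rows --targets '[24,-0.5,0,-2,0.1,24,-0.5,0,-2,0.1]'

```text
time_s: 11.97
tool_pos: [502.7, 24.3, 186.3]
ee_rot: [0.797, 0.603, 0.031, 0.006]
force: [-7.0, 0.4, 14.5]
grip_width: 0.331
```

```bash
cat > st.py <<'E'
from h import *
s=r.sense();m=R.from_quat(s['ee_rot']).as_matrix();print(s['tool_pos'].round(1),'yaw',np.arctan2(m[1,0],m[0,0]).round(3),'tilt',m[:,2].round(3),s['force'].round(1),s['wrist_torque'].round(2),s['joint_pos'].round(2))
E
python3 st.py
```

```text
[502.7  24.3 186.3] yaw 1.297 tilt [ 0.057  0.029 -0.998] [-7.   0.4 14.5] [ 0.01  1.51 -0.17] [ 0.03  0.23 -0.13  1.15  0.03  1.88]
```

send_rows --targets '[24,-0.5,0,-2.8,0.1,24,-0.5,0,-2.8,0.1]'

```text
time_s: 12.13
tool_pos: [502.0, 24.5, 186.4]
ee_rot: [0.73, 0.683, 0.034, 0.004]
force: [-7.6, -1.1, 18.0]
grip_width: 0.328
```

send_rows --targets '[24,-0.5,0,-2.4,0.1,24,-0.5,0,-2.3,0.1]'

```text
time_s: 12.3
tool_pos: [501.1, 24.4, 187.7]
ee_rot: [0.654, 0.755, 0.037, 0.002]
force: [-7.1, -1.1, 16.6]
grip_width: 0.331
```

send_rows --targets '[24,-0.3,0,-2.5,0.1,24,-0.3,0,-2.3,0.1]'

```text
time_s: 12.47
tool_pos: [500.4, 24.3, 188.6]
ee_rot: [0.572, 0.819, 0.038, 0.0]
force: [-7.1, -0.4, 14.9]
grip_width: 0.329
```

send_rows --targets '[24,-0.2,0,-2.8,0.1,24,-0.2,0,-2.5,0.1]'

```text
time_s: 12.63
tool_pos: [499.7, 23.9, 189.0]
ee_rot: [0.484, 0.874, 0.039, -0.002]
force: [-7.6, -1.1, 17.1]
grip_width: 0.329
```

send_rows --targets '[24,0,0,-2.3,0.1,24,0,0,-2.3,0.1]'

```text
time_s: 12.8
tool_pos: [499.2, 23.4, 190.1]
ee_rot: [0.39, 0.92, 0.04, -0.004]
force: [-7.7, -1.7, 15.8]
grip_width: 0.328
```

send_rows --targets '[24,0,0,-2.2,0.1,24,0,0,-1.5,0.1,24,0,0,-0.5,0.1]'

```text
time_s: 13.05
tool_pos: [498.4, 22.6, 193.1]
ee_rot: [0.242, 0.97, 0.039, -0.008]
force: [-4.2, -0.9, 7.0]
grip_width: 0.33
```

send_rows --targets '[24,0,0,0,0.1,24,0,0,0.3,0.1,24,0,0,0.3,0.1,24,0,0,0.3,0.1]'

```text
time_s: 13.38
tool_pos: [497.9, 21.3, 195.8]
ee_rot: [0.035, 0.999, 0.036, -0.015]
force: [-1.9, 0.3, 1.8]
grip_width: 0.326
```

```bash
python3 st.py
```

```text
[497.9  21.3 195.8] yaw 3.072 tilt [-0.027  0.072 -0.997] [-1.9  0.3  1.8] [-0.29  0.24 -0.1 ] [-0.    0.28 -0.04  1.28  0.07  0.07]
```

send_rows --targets '[24,0,0,0.3,0.08,24,0,0,0.3,0.08]'

```text
time_s: 13.55
tool_pos: [497.9, 20.8, 196.5]
ee_rot: [-0.049, 0.998, 0.034, -0.018]
force: [-0.6, 0.1, 0.6]
grip_width: 0.333
```

```bash
python3 st.py
```

```text
[497.9  20.8 196.5] yaw -3.043 tilt [-0.039  0.065 -0.997] [-0.6  0.1  0.6] [-0.26  0.28 -0.14] [ 0.    0.29 -0.03  1.29  0.07 -0.1 ]
```

Turned 2.15 rad so far and the z-torque is still at friction level. I'll go on to the stop.

send_rows --targets '[24,0,0,0.2,0.07,24,0,0,0.2,0.07]'

```text
time_s: 13.72
tool_pos: [498.0, 20.1, 196.7]
ee_rot: [-0.121, 0.992, 0.031, -0.02]
force: [-0.4, 0.0, -2.0]
grip_width: 0.326
```

```bash
python3 st.py
```

```text
[498.   20.1 196.7] yaw -2.898 tilt [-0.048  0.057 -0.997] [-0.4  0.  -2. ] [-0.26  0.03  0.07] [ 0.01  0.29 -0.02  1.31  0.06 -0.24]
```

send_rows --targets '[24,0,0,0,0.08,24,0,0,0,0.08]'

```text
time_s: 13.88
tool_pos: [499.1, 19.9, 196.8]
ee_rot: [-0.202, 0.979, 0.029, -0.022]
force: [4.8, 4.5, -1.2]
grip_width: 0.333
```

```bash
python3 st.py
```

```text
[499.1  19.9 196.8] yaw -2.734 tilt [-0.055  0.049 -0.997] [ 4.8  4.5 -1.2] [ 0.37 -1.17 -0.59] [ 0.01  0.3  -0.01  1.32  0.05 -0.4 ]
```

The torque jumped to 0.59 N m and the rise stopped, so the cap is at its stop. I'll release and rise.

send_rows --targets '[46,0,0,0,0,46,0,0,0,0,46,0,0,0,0,46,0,0,0,0,46,0,0,15,0,46,0,0,20,0,46,0,0,25,0,46,0,0,25,0,46,0,0,20,0,46,-15,-8,10,0,46,-15,-8,0,0,46,0,0,0,0]'

```text
time_s: 14.88
tool_pos: [467.0, 2.3, 315.1]
ee_rot: [-0.197, 0.98, 0.028, -0.024]
force: [-0.5, 0.8, -1.3]
grip_width: 0.537
```

```bash
python3 st.py
python3 - <<'E'
from h import *
w=snap('wrist');d=snap('scene')
c=np.zeros((420,800,3),np.uint8);c[:300,:400]=cv2.resize(w['image'],(400,300))
c[:,400:]=cv2.resize(d['image'][130:256,210:330],(400,420),interpolation=cv2.INTER_CUBIC)
cv2.imwrite('pics/fin.png',c[:,:,::-1])
E
```

```text
[467.    2.3 315.1] yaw -2.744 tilt [-0.057  0.046 -0.997] [-0.5  0.8 -1.3] [-0.06 -0.1  -0.04] [-0.02  0.2   0.17  1.6   0.04 -0.42]
```

View pics/fin.png

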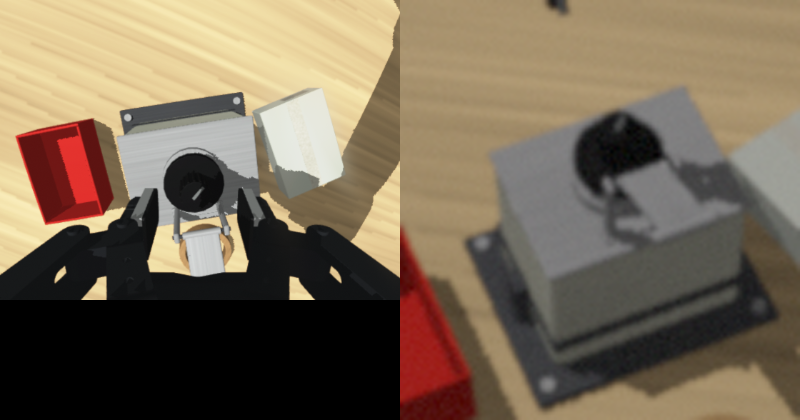

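The cap's white mark runs from about (273,219) to (284,199) in w7, and from about (192,199) to (203,187) at scale 0.714 here. The tab lies back. I'll compare the mark directions in world axes.

Run:
```python
from h import *
w=snap('wrist')
def mark(img,c,rad=28):
    g=cv2.cvtColor(img,cv2.COLOR_RGB2GRAY);m=np.zeros_like(g);cv2.circle(m,c,rad//2,255,-1)
    ys,xs=np.where((m>0)&(g>100));p=np.c_[xs,ys].astype(float);u=np.linalg.svd(p-p.mean(0))[2][0];return p.mean(0),u,len(p)
# camera of w7 from its pose
v=dict(w);T=np.eye(4);T[:3,:3]=R.from_quat([0.85301751,0.52168045,0.01440945,0.00173541]).as_matrix();T[:3,3]=[499.35,20.31,315.55]
v['C']=T@np.array(w['T_tool_cam']);
for d,i,c in((v,cv2.imread('pics/w7.png')[:,:,::-1].copy(),(278,209)),(w,w['image'],(276,270))):
    p,u,n=mark(i,c);a=onz(d,p-8*u,208);b=onz(d,p+8*u,208);print(p,n,b-a,np.degrees(np.arctan2(*(b-a)[[1,0]])))
```

```text
[278.26804124 209.02061856] 97 [-8.83162559 -7.17094364  0.        ] -140.92471647066986
[274.41818182 270.98181818] 55 [11.46586929 -3.38167638  0.        ] -16.43258813014576
```

```bash
python3 -c "
from station import r
print(r.sign_off(), r.sense()['time_s'])"
```

```text
the job is handed in; nothing more can be done
the job is handed in; nothing more can be done
```

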